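Hold the light base's shutter half open for an overview picture

ROBOT

A 7-joint arm with a two-finger parallel gripper is mounted at the origin on the work surface. World frame = base frame: x ahead of the robot, y to its left, z up, the work surface at z = 0. Lengths are in m, angles in rad, forces in N, time in s.
With the tool pointing down it reaches from about 0.4 to 0.85 m from the base axis. Payload 4.5 kg.
Tool frame: the origin (TCP) lies at the very end of the fingers, on their centre line; the grasp point (between the pads) lies 19 mm behind it (r.pinch_z is the distance from the TCP to the grasp point, in m); z points along the fingers, y is the line along which they close (so a half turn about z gives the same grasp; the last joint's range is limited). The gripper opens to 88 mm and grips with 3 to 60 N. Pads are 18 mm wide; open, the fingers measure 123 mm over their backs; the gripper's body (75 mm by 187 mm) begins 45 mm behind the grasp point.
Start: joints at [-1.248, 0.689, -0.195, 1.565, 0.157, 0.902, -0.215], TCP at [0.178, 0.599, 0.21] pointing down, gripper open.
Joint ranges: [-3.01, 3.01], [-0.46, 2.08], [-1.47, 1.51], [0.13, 2.56], [-1, 4.14], [0.04, 2.09], [-2.66, 2.66]. Speed limits (rad/s): [2.57, 2.57, 3.14, 3.14, 3.14, 3.14, 3.14].

INTERFACE

Orientations are given as a unit quaternion [x, y, z, w].
In Python, from plant import r, cams gives the robot as it stands.
- The arm moves only by the shell command python3 -m pendant 'ROWS' [FORCE]. ROWS is JSON, a list of rows, each a list of 3 entries, a list of its own where there are three numbers: the closure, from -1 (fully open) to 1 (shut), then the shift along the tool's x, y, z in mm, then the turn, a rotation vector about the tool's x, y, z in degrees. A call has 1 to 8 rows; each row shifts and turns the commanded pose from where the row before left it, along the tool's axes as they then stand; what a row does not reach is not made up. A row lasts 1/8 s, in which the tool goes at most 62.5 mm and 10.7 degrees, less where a joint would pass 70% of its speed; a pose out of reach is approached as far as the arm can. A call with a gripper value outside its range is refused whole. The fingers move at their own pace and stop on an object; FORCE is the grip in N (left out, the last holds). Time passes only in rows, so rows that do not move let the fingers close. It gives the time, the measured TCP pose, the force, the opening and the grip force at its end, in the units of the state.
- r.get_state(): the state, without advancing time (a new reading comes with each control period).
- cams.snapshot(name): name is "side" or "top" or "wrist"; returns a dict with "img" (400x640x3 uint8, red, green, blue), "camera_matrix" (3x3 intrinsics, pixels), "camera_from_world" (4x4, takes a point from world to camera coordinates); the wrist camera has in their place "tool_from_camera" (4x4, takes a point from camera to tool coordinates, whose origin is the TCP and whose axes are the flange's). Camera axes: x right, y up, looking along -z (the intrinsics and any distortion apply to the point x, -y, -z); pixel columns grow to the right and rows downward; lengths in m; the calibration is good to about 2 mm. A picture is of the moment at which its call begins: read the wrist's pose just before it. There is no depth.
- r.finish_job(): hands the job in; it is judged then, once.
The state is a dict: "clock": time; "q": joint angles; "qd": joint speeds; "joint_torque": joint torques, N m; "tool_pos": TCP position; "eef_rot": TCP orientation; "contact_force": force on the tool from outside, world axes, zero at the start; "moment": the same for the moment, N m; "opening": opening from 0.0 (shut) to 1.0 (fully open); "finger_force": force on a finger pad.
Only numpy, scipy, OpenCV 4.12 (cv2) and the standard library are available. Lean on these libraries where they do the work, as an engineer would, in place of code of your own. Each camera call takes 0.05 s, during which the arm holds its last target. There are 200 camera calls.

TASK

Take the amber sample from the tray and stand it flat on the glass of the light base, midway between the white standard and the steel scale block and in line with them, and let it go. Only then slide the red lever of the sprung shutter to half travel (its middle at the orange marks), never running it near wide open because the sample is light-sensitive, and finish while still holding it there against its spring for the overview picture. Leave the two standards and everything else where they are.

Things in the scene. Friction and masses are not known exactly. Their poses are not given: they have to be found in the camera images.
- amber_sample_center (a point): centre (half-way up, 13 mm above its underside) of the amber sample: an orange-amber resin disc standing flat, 40 mm in diameter and 26 mm tall, about 45 g, with a dark woven grid on its top. It starts in one of three places in the tray, beside a green and a clear sample of the same shape
- green_sample_center (a point): centre of the green sample, same size as the amber one; stays where it is
- clear_sample_center (a point): centre of the clear (pale) sample, same size as the amber one; stays where it is
- tray: shallow aluminium tray fixed on the bench, 290 mm along its x, 110 mm along its y, rim 12 mm high, floor 4 mm thick; origin at the centre of its underside. The samples stand on its floor in a row along its x, about 90 mm apart
- light_base: fixed transmitted-light base: white housing with a flat dark deck, 260 x 260 mm, deck 62 mm above the bench; origin at the centre of its underside. A glass plate of 115 mm diameter lies flush in the deck with its centre at x = +25 mm, y = 0, over a dark well; the slot of the shutter lever runs along y at x = -85 mm, on the side near the robot. Axes: z up, y along the shutter's travel
- glass_center (a point): centre of the glass plate, on its upper face (62 mm above the bench)
- white_standard: white reference standard standing on the light base at one side of the glass (either side): black round holder, 28 mm in diameter, 16 mm tall, with a white top; origin at the centre of its underside. Its x axis is square (within about 3 degrees) to the line from it to the scale block. The two stand 122 to 126 mm apart, centre to centre
- scale_block: steel scale block with black graduations, on the other side of the glass: 50 mm along its x, 18 mm along its y, 12 mm tall; origin at the centre of its underside
- shutter (a joint): slide of the shutter along the light base's +y: 0 m when shut (where the spring holds it), 0.03 at half travel, 0.06 wide open. The spring pulls it shut with about 3 N at 0, rising evenly to 7.5 N at half travel and 12 N wide open; it springs shut when let go. White marks on the deck beside the slot show shut and wide open, orange marks half travel
- lever_mid (a point): middle of the upright red lever of the shutter: 14 mm thick along the travel (the light base's y), 22 mm wide along the light base's x, from 2 to 36 mm above the deck; this point lies 18 mm above the deck. With the shutter shut it stands at x = -85 mm, y = -30 mm of the light base; at half travel at y = 0
- oil_bottle: small dropper bottle, 34 mm in diameter, 75 mm tall; stays where it is
- objective: spare microscope objective standing on the bench, 40 mm in diameter, 48 mm tall; stays where it is
- brush: dust brush lying on the bench, 160 mm long; stays where it is

How it is judged:
By the outcome, as a careful person would: the job done as asked, in the order asked, and still so for the second after the job is handed in, while the arm keeps its last pose, push and grip.
It also fails if it takes over 56 s, if anything falls off the work surface, if the arm or the gripper's body presses on something with over 40 N, if the wrist force passes 120 N, or if a joint passes its speed limit or range.

## Working session

There is one attempt and no reset: what is moved stays moved. The work goes in short steps, Python scripts to look and compute and a shell command to move; the robot and the scene stay as the last step left them, time stands still between calls to the robot, and variables do not carry over. Pictures are saved under pics/ and viewed, at most 10 in all, crops included, and the job is handed in when it is done.

```bash
ls; mkdir -p pics; python3 - <<'E'
from plant import r,cams
import cv2,numpy as np
s=r.get_state();print({k:np.round(v,3).tolist() for k,v in s.items()})
for n in("top","side"):
    c=cams.snapshot(n);cv2.imwrite(f"pics/{n}0.png",c["img"][:,:,::-1]);print(n,c["camera_matrix"].tolist(),np.round(c["camera_from_world"],4).tolist(),[k for k in c])
E
```

```text
pics
{'clock': 0.0, 'q': [-1.248, 0.69, -0.195, 1.566, 0.157, 0.903, -0.215], 'qd': [0.002, 0.001, 0.001, -0.0, 0.002, -0.001, -0.001], 'joint_torque': [0.0, -52.756, -1.266, -15.343, -0.053, 0.007, 0.0], 'tool_pos': [0.178, 0.598, 0.209], 'eef_rot': [0.144, 0.99, -0.001, -0.0], 'contact_force': [-0.582, 0.41, -0.784], 'moment': [-0.004, 0.036, 0.027], 'finger_force': 0.0, 'opening': 1.001}
top [[389.9889416031079, 0.0, 306.3160271358562], [0.0, 389.9889416031079, 195.78523881490702], [0.0, 0.0, 1.0]] [[-0.0082, -0.9998, 0.0171, -0.0321], [0.993, -0.0062, 0.118, -0.5201], [-0.1179, 0.0179, 0.9929, -1.3067], [0.0, 0.0, 0.0, 1.0]] ['img', 'camera_matrix', 'camera_from_world']
side [[428.4107357629223, 0.0, 328.9272260390368], [0.0, 428.4107357629223, 198.4433508101232], [0.0, 0.0, 1.0]] [[0.6969, -0.7171, 0.0005, -0.3804], [0.4517, 0.4396, 0.7763, -0.2906], [-0.557, -0.5408, 0.6303, -0.9452], [0.0, 0.0, 0.0, 1.0]] ['img', 'camera_matrix', 'camera_from_world']
```

View pics/top0.png

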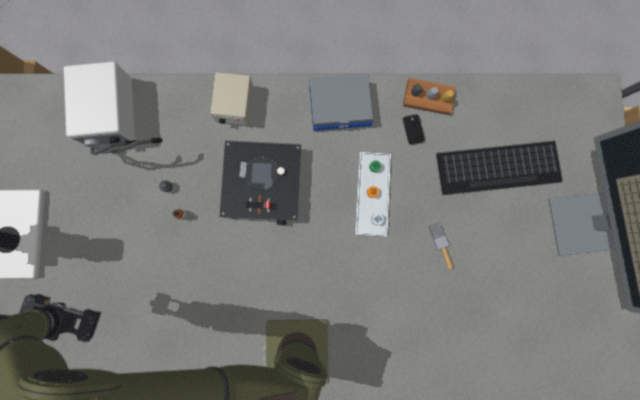

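View pics/side0.png

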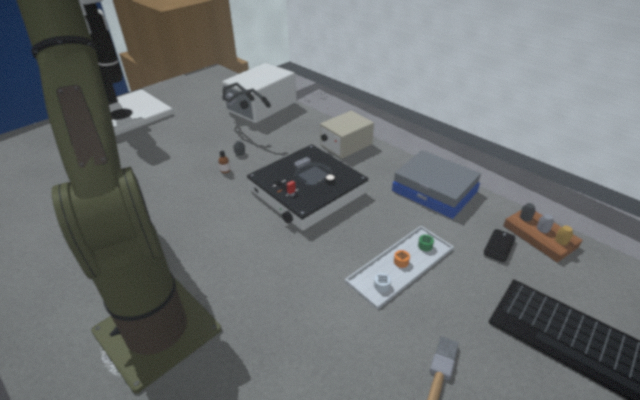

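The top view shows the amber disc at (373,192) between green (376,167) and clear (378,219). The light base spans (222–300, 142–221), with the red lever at (268,205) and the white standard at (281,171). The side view agrees, with amber at (402,259).

```bash
cat > h.py <<'E'
from plant import r,cams
import cv2,numpy as np
from scipy.spatial.transform import Rotation as R
def snap(n):
    s=r.get_state(); c=cams.snapshot(n)
    if n=="wrist":
        T=np.eye(4);T[:3,:3]=R.from_quat(s["eef_rot"]).as_matrix();T[:3,3]=s["tool_pos"]
        W=T@c["tool_from_camera"]
    else: W=np.linalg.inv(c["camera_from_world"])
    return c["img"],c["camera_matrix"],W
def ray(K,W,uv):
    d=np.linalg.inv(K)@[uv[0],uv[1],1]; return W[:3,3],W[:3,:3]@[d[0],-d[1],-d[2]]
def plane(K,W,uv,z):
    o,d=ray(K,W,uv); return o+d*(z-o[2])/d[2]
def proj(K,W,p):
    c=np.linalg.inv(W)@np.append(p,1); h=K@[c[0],-c[1],-c[2]]; return h[:2]/h[2]
def blobs(img,lo,hi,amin=8):
    m=cv2.inRange(cv2.cvtColor(img,cv2.COLOR_RGB2HSV),np.array(lo),np.array(hi))
    n,_,st,ce=cv2.connectedComponentsWithStats(m)
    return [(ce[i].round(1),st[i].tolist()) for i in range(1,n) if st[i][4]>=amin]
def tri(a,b):
    (o,d),(p,e)=a,b; t=np.linalg.lstsq(np.c_[d,-e],p-o,rcond=None)[0]
    return (o+d*t[0]+p+e*t[1])/2
E
python3 - <<'E'
from h import *
img,K,W=snap("top"); im2,K2,W2=snap("side")
for nm,lo,hi in(("amber",(5,150,120),(18,255,255)),("red",(0,150,120),(4,255,255)),("red2",(174,150,120),(180,255,255)),("green",(50,120,50),(85,255,255))):
    for im,k,w in((img,K,W),(im2,K2,W2)):
        for c,s in blobs(im,lo,hi):print(nm,c,s,plane(k,w,c,.09 if 'r'==nm[0] else .03).round(4))
for uv in((222,218),(226,142),(300,145),(297,221),(262,174),(281,171)):print(uv,plane(K,W,uv,.062).round(3))
for uv in((358,152),(391,154),(388,236),(355,235)):print('tray',uv,plane(K,W,uv,.012).round(3))
E
```

```text
amber [372.7 191.6] [368, 187, 11, 10, 85] [ 0.5331 -0.2649  0.03  ]
amber [398.3 258.6] [396, 256, 6, 5, 14] [ 0.5193 -0.2676  0.03  ]
amber [405.4 258.9] [403, 257, 5, 4, 12] [ 0.5308 -0.2809  0.03  ]
green [375.  166.1] [370, 162, 11, 9, 68] [ 0.6224 -0.2754  0.03  ]
(222, 218) [0.444 0.245 0.062]
(226, 142) [0.702 0.236 0.062]
(300, 145) [ 0.69  -0.015  0.062]
(297, 221) [ 0.432 -0.004  0.062]
(262, 174) [0.591 0.113 0.062]
(281, 171) [0.601 0.049 0.062]
tray (358, 152) [ 0.677 -0.22   0.012]
tray (391, 154) [ 0.669 -0.337  0.012]
tray (388, 236) [ 0.381 -0.317  0.012]
tray (355, 235) [ 0.385 -0.203  0.012]
```

```bash
python3 -m pendant '[[-1,[-44,-37,-12],[0,0,0]],[-1,[-44,-37,-12],[0,0,0]],[-1,[-44,-37,-12],[0,0,0]],[-1,[-44,-37,-12],[0,0,0]],[-1,[-44,-37,-12],[0,0,0]],[-1,[-44,-37,-12],[0,0,0]],[-1,[-44,-37,-12],[0,0,0]],[-1,[-44,-37,-12],[0,0,0]]]'
python3 -m pendant '[[-1,[-44,-37,0],[0,0,0]],[-1,[-44,-37,0],[0,0,0]],[-1,[0,0,0],[0,0,0]],[-1,[0,0,0],[0,0,0]]]'
python3 - <<'E'
from h import *
img,K,W=snap("wrist");cv2.imwrite("pics/w1.png",img[:,:,::-1]);print(W.round(3))
E
```

```text
clock: 1.2
tool_pos: [0.4319, 0.2134, 0.3065]
eef_rot: [0.144, 0.99, 0.0, 0.0]
contact_force: [0.4, 1.0, -0.2]
opening: 1.001
finger_force: 0.0
clock: 1.7
tool_pos: [0.4938, 0.1199, 0.3058]
eef_rot: [0.144, 0.99, 0.0, -0.0]
contact_force: [0.3, 0.7, -0.6]
opening: 1.002
finger_force: 0.0
[[ 0.285 -0.921 -0.265  0.426]
 [ 0.959  0.274  0.078  0.14 ]
 [ 0.    -0.276  0.961  0.48 ]
 [ 0.     0.     0.     1.   ]]
```

View pics/w1.png

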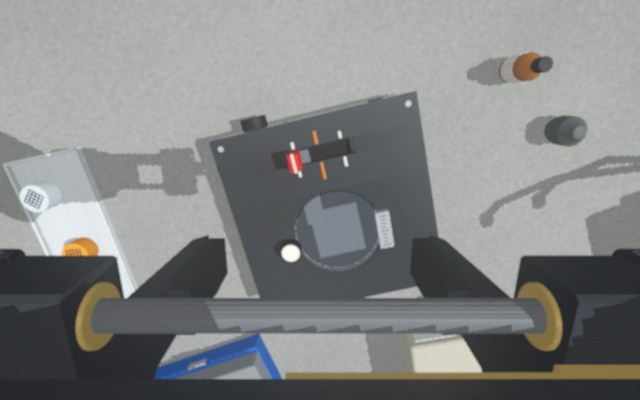

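The wrist view shows the white standard at (290,253), the glass around (337,230) and the scale block at (386,229). The red lever is at (294,160), the orange half-travel marks run from (317,137) to (322,173), and the amber sits in the tray at (80,248).

```bash
python3 - <<'E'
from h import *
img,K,W=snap("wrist")
def big(lo,hi,x0,y0,x1,y1,z):
    m=cv2.inRange(cv2.cvtColor(img[y0:y1,x0:x1],cv2.COLOR_RGB2HSV),np.array(lo),np.array(hi))
    m=cv2.morphologyEx(m,cv2.MORPH_CLOSE,np.ones((3,3)))
    c=max(cv2.findContours(m,0,2)[0],key=cv2.contourArea)+[x0,y0]
    (rc,wh,a)=cv2.minAreaRect(c); M=cv2.moments(c); ce=(M['m10']/M['m00'],M['m01']/M['m00'])
    bp=np.array([plane(K,W,p,z)[:2] for p in cv2.boxPoints((rc,wh,a))])
    print(np.round(ce,1),np.round(rc,1),np.round(wh,1),"P",plane(K,W,ce,z).round(4),"box",bp.round(4).tolist()); return plane(K,W,rc,z),bp
w,_=big((0,0,170),(180,70,255),270,235,310,275,.078)
s,bp=big((0,0,110),(180,70,255),368,195,402,255,.074)
print("sep",np.linalg.norm(w-s),"mid",((w+s)/2)[:2],"dir",(s-w)[:2])
print("lever");big((0,130,90),(4,255,255),280,140,310,180,.097)
print("orange");[print(c,st,plane(K,W,c,.062).round(4)) for c,st in blobs(img[120:190,270:360],(5,120,120),(18,255,255),5) ]
for c,st in blobs(img[120:190,270:360],(5,120,120),(18,255,255),5):print(plane(K,W,c+[270,120],.062).round(4))
for uv in((409,103),(220.5,149)):print(plane(K,W,uv,.062).round(4))
print('amber',[ (c,plane(K,W,c,.03).round(4)) for c,st in blobs(img[200:270,:120],(5,120,100),(22,255,255),40) for c in [c+[0,200]]])
E
```

```text
[289.8 253.1] [290. 253.] [16. 18.] P [0.6    0.0503 0.078 ] box [[0.5858, 0.0429], [0.5924, 0.0653], [0.6143, 0.0585], [0.6076, 0.0357]]
[382.7 229.7] [381.5 230.5] [43. 23.] P [0.6043 0.1749 0.074 ] box [[0.5722, 0.166], [0.5805, 0.194], [0.6388, 0.1806], [0.6302, 0.1515]]
sep 0.12271068592079822 mid [0.60242172 0.11188793] dir [0.00491824 0.12254682]
lever
[293.9 161.1] [293.1 161.4] [20.1 14.1] P [0.4827 0.0946 0.097 ] box [[0.4709, 0.0862], [0.4716, 0.1023], [0.4948, 0.1009], [0.4942, 0.0845]]
orange
[44.5 17.7] [42, 12, 6, 13, 44] [ 0.2537 -0.1292  0.062 ]
[52.3 50.4] [49, 42, 7, 18, 61] [ 0.2866 -0.1376  0.062 ]
[0.4674 0.1234 0.062 ]
[0.5095 0.1212 0.062 ]
[0.4599 0.244  0.062 ]
[0.4476 0.0073 0.062 ]
amber [(array([ 79.8, 248.1]), array([ 0.5266, -0.2517,  0.03  ]))]
```

```bash
python3 -m pendant '[[-1,[-18,-44,10],[0,0,0]],[-1,[-18,-44,10],[0,0,0]],[-1,[-18,-44,10],[0,0,0]],[-1,[-18,-44,10],[0,0,0]],[-1,[-18,-44,10],[0,0,0]],[-1,[-18,-44,10],[0,0,0]],[-1,[-18,-44,10],[0,0,0]],[-1,[-18,-44,10],[0,0,0]]]'
python3 -m pendant '[[-1,[0,0,0],[0,0,9.5]],[-1,[0,0,0],[0,0,9.5]],[-1,[0,0,0],[0,0,9.5]],[-1,[0,0,0],[0,0,9.5]],[-1,[0,0,0],[0,0,9.5]],[-1,[0,0,0],[0,0,9.5]],[-1,[0,0,0],[0,0,9.5]],[-1,[0,0,0],[0,0,9.5]]]'
python3 -m pendant '[[-1,[0,0,0],[0,0,0]],[-1,[0,0,0],[0,0,0]]]'
cat > amber.py <<'E'
from h import *
import sys
img,K,W=snap("wrist");s=r.get_state();cv2.imwrite(sys.argv[1],img[:,:,::-1])
print(s["q"].round(2) if hasattr(s["q"],'round') else s["q"])
Rm=R.from_quat(s["eef_rot"]).as_matrix()
print("tool y angle",np.degrees(np.arctan2(Rm[1,1],Rm[0,1])))
m=cv2.inRange(cv2.cvtColor(img,cv2.COLOR_RGB2HSV),(5,120,80),(22,255,255))
m=cv2.morphologyEx(m,cv2.MORPH_CLOSE,np.ones((15,15)))
c=max(cv2.findContours(m,0,2)[0],key=cv2.contourArea);x,y,w,h=cv2.boundingRect(c)
print("bbox",x,y,w,h)
hull=cv2.convexHull(c)[:,0]
mid=(x+w/2,y+h/2)
P=plane(K,W,mid,.017);print("P",P.round(4),"tool delta mm",(1000*Rm.T@(P-s["tool_pos"])).round(1))
E
python3 amber.py pics/w2.png
```

```text
clock: 2.8
tool_pos: [0.5331, -0.2585, 0.2258]
eef_rot: [0.142, 0.99, 0.001, 0.0]
contact_force: [0.5, -0.5, -0.1]
opening: 0.999
finger_force: 0.0
clock: 3.8
tool_pos: [0.533, -0.2569, 0.226]
eef_rot: [0.723, 0.691, 0.001, -0.0]
contact_force: [-0.5, -0.5, 0.8]
opening: 0.999
finger_force: 0.0
clock: 4.05
tool_pos: [0.5326, -0.2581, 0.226]
eef_rot: [0.721, 0.693, 0.0, -0.0]
contact_force: [-0.4, -0.3, 1.3]
opening: 1.0
finger_force: 0.0
[ 0.25  0.63  0.22  1.66 -0.17  0.86  0.49]
tool y angle -2.3486751747763988
bbox 286 364 354 15
P [ 0.723  -0.5596  0.017 ] tool delta mm [-293.2  202.7  208.8]
```

View pics/w2.png

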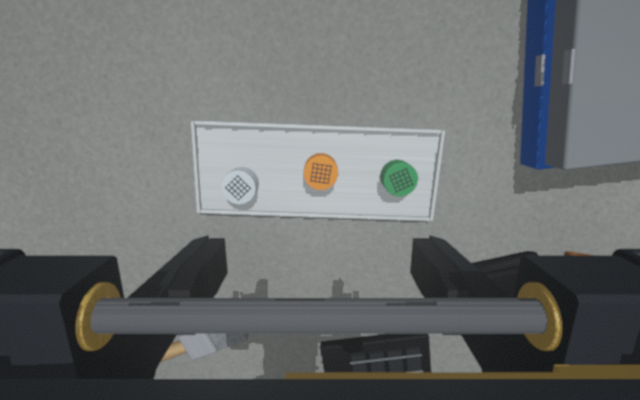

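Amber is at (321,173), with clear at (240,187) and green at (400,178). There is room for the fingers along the tray on both sides.

```bash
sed -i 's/^c=max/m[235:]=0\nc=max/' amber.py; python3 amber.py pics/x.png; python3 - <<'E'
from h import *
s=r.get_state();img,K,W=snap("wrist")
for uv in((193,123),(443,131),(433,220),(198,212)):print(plane(K,W,uv,.012).round(4))
E
```

```text
[ 0.25  0.63  0.22  1.66 -0.17  0.86  0.49]
tool y angle -2.404716879353698
bbox 304 154 33 35
P [ 0.5349 -0.2677  0.017 ] tool delta mm [ -8.9   2.9 209. ]
[ 0.393  -0.2071  0.012 ]
[ 0.6761 -0.228   0.012 ]
[ 0.6704 -0.3355  0.012 ]
[ 0.3836 -0.313   0.012 ]
```

```bash
python3 -m pendant '[[-0.4,[-4.5,1.5,30],[0,0,0]],[-0.4,[-4.5,1.5,30],[0,0,0]],[-0.4,[0,0,30],[0,0,0]],[-0.4,[0,0,30],[0,0,0]],[-0.4,[0,0,0],[0,0,0]],[-0.4,[0,0,0],[0,0,0]]]'
python3 amber.py pics/w3.png
```

```text
clock: 4.95
tool_pos: [0.5354, -0.2689, 0.1069]
eef_rot: [0.723, 0.691, 0.0, 0.001]
contact_force: [-0.7, 0.0, 0.0]
opening: 0.701
finger_force: 0.0
[ 0.29  0.8   0.17  1.75 -0.21  0.61  0.54]
tool y angle -2.5442306136860195
bbox 293 163 49 52
P [ 0.5353 -0.2676  0.017 ] tool delta mm [ 1.5 -0.6 90.3]
```

View pics/w3.png

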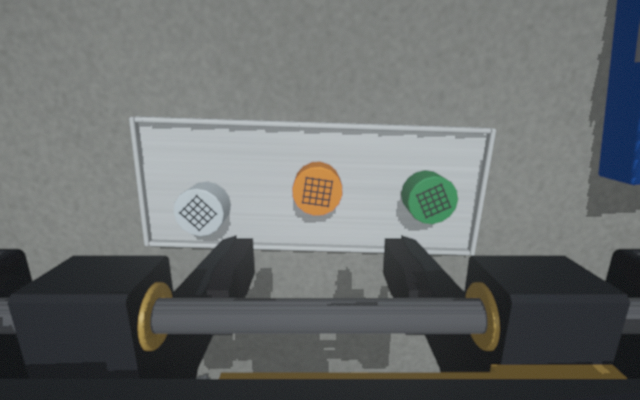

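Amber at (317,189) is centred between the fingers. I'll descend and grip.

```bash
python3 -m pendant '[[-0.4,[1,0,25],[0,0,0]],[-0.4,[0,0,25],[0,0,0]],[-0.4,[0,0,25],[0,0,0]],[-0.4,[0,0,14],[0,0,0]],[-0.4,[0,0,8],[0,0,0]],[-0.4,[0,0,0],[0,0,0]]]' 15
python3 -m pendant '[[0.4,[0,0,0],[0,0,0]],[0.4,[0,0,0],[0,0,0]],[0.4,[0,0,0],[0,0,0]],[0.4,[0,0,0],[0,0,0]],[0.4,[0,0,0],[0,0,0]]]' 15
```

```text
clock: 5.75
tool_pos: [0.5351, -0.2675, 0.0093]
eef_rot: [0.723, 0.691, 0.0, 0.0]
contact_force: [-0.4, -0.1, 0.4]
opening: 0.695
finger_force: 0.0
clock: 6.38
tool_pos: [0.5348, -0.2674, 0.009]
eef_rot: [0.723, 0.691, 0.0, -0.0]
contact_force: [-0.0, -0.4, 0.3]
opening: 0.301
finger_force: 0.0
```

```bash
python3 - <<'E'
from h import *
img,K,W=snap("wrist"); s,K2,W2=snap("side")
s=cv2.resize(s[200:330,320:480],(640,520))
cv2.imwrite("pics/w4.png",np.hstack([cv2.resize(img[100:400,100:500],(400,300)),cv2.resize(s,(369,300))])[:,:,::-1])
E
```

```text
(no output)
```

View pics/w4.png

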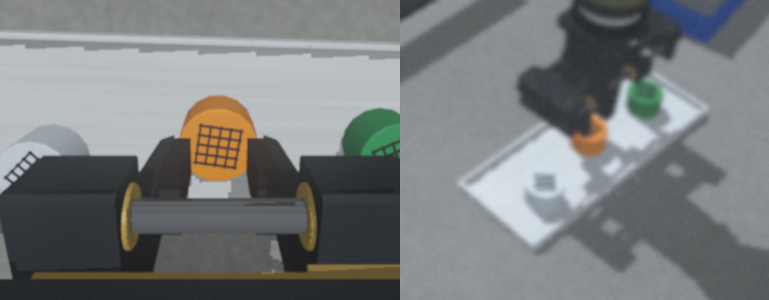

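The sample slipped out ahead of the fingers, toward the camera, and is upright with its top at about (319,245). I'll open and re-measure.

```bash
python3 -m pendant '[[-0.4,[0,0,0],[0,0,0]],[-0.4,[0,0,0],[0,0,0]],[-0.4,[0,0,0],[0,0,0]],[-0.4,[0,0,0],[0,0,0]]]'
cat > grid.py <<'E'
from h import *
s=r.get_state();img,K,W=snap("wrist");Rm=R.from_quat(s["eef_rot"]).as_matrix()
m=cv2.inRange(cv2.cvtColor(img,cv2.COLOR_RGB2HSV),(5,120,60),(22,255,255));m[300:]=0
mm=cv2.morphologyEx(m,cv2.MORPH_CLOSE,np.ones((15,15)))
c=max(cv2.findContours(mm,0,2)[0],key=cv2.contourArea);x,y,w,h=cv2.boundingRect(c)
g=np.argwhere((mm>0)&(m==0)); g=g[:,::-1]
rc=cv2.minAreaRect(g.astype(np.int32)); print("bbox",x,y,w,h,"grid",rc)
for nm,p,z in(("bbox",(x+w/2,y+h/2),.017),("grid",rc[0],.030)):
    P=plane(K,W,p,z);print(nm,P.round(4),(1000*Rm.T@(P-s["tool_pos"])).round(1))
E
python3 grid.py; python3 -c "
from h import *
t,K,W=snap('top');t2,K2,W2=snap('side')
a=[c for c in blobs(t,(5,150,100),(18,255,255))];b=blobs(t2,(5,150,100),(18,255,255));print(a,b)
for c,_ in a:print(plane(K,W,c,.028))
for c,_ in b:print(plane(K2,W2,c,.02))
print(cams.snapshot('wrist')['tool_from_camera'].round(4))"
```

```text
clock: 6.98
tool_pos: [0.5348, -0.2674, 0.009]
eef_rot: [0.723, 0.691, 0.0, -0.0]
contact_force: [0.6, 0.2, 0.0]
opening: 0.696
finger_force: 0.0
bbox 280 196 76 85 grid ((317.5, 260.0), (327.0, 72.0), -0.0)
bbox [ 0.535  -0.2675  0.017 ] [-0.1  0.2 -8. ]
grid [ 0.5345 -0.2735  0.03  ] [ -6.1  -0.  -21. ]
[(array([178.4, 215.6]), [176, 214, 5, 4, 8])] [(array([403. , 259.6]), [398, 257, 10, 6, 30])]
[0.45510468 0.3994528  0.028     ]
[ 0.53300052 -0.27322205  0.02      ]
[[-2.000e-04  9.608e-01  2.772e-01  7.120e-02]
 [ 1.000e+00  1.000e-04  2.000e-04  5.000e-04]
 [ 1.000e-04  2.772e-01 -9.608e-01 -1.740e-01]
 [ 0.000e+00  0.000e+00  0.000e+00  1.000e+00]]
```

```bash
python3 -m pendant '[[0.3,[0,0,0],[0,0,0]],[0.5,[0,0,0],[0,0,0]],[0.6,[0,0,0],[0,0,0]],[0.7,[0,0,0],[0,0,0]],[0.8,[0,0,0],[0,0,0]],[0.8,[0,0,0],[0,0,0]],[0.8,[0,0,0],[0,0,0]]]' 15; python3 - <<'E'
from h import *
img,K,W=snap("wrist");print(K)
cv2.imwrite("pics/w5.png",img[100:400,100:500,::-1])
E
python3 grid.py
```

```text
clock: 8.05
tool_pos: [0.5348, -0.2673, 0.009]
eef_rot: [0.723, 0.691, 0.0, -0.0]
contact_force: [-0.6, -0.2, -0.7]
opening: 0.098
finger_force: 0.0
[[335.80031405   0.         318.39874457]
 [  0.         335.80031405 196.38712173]
 [  0.           0.           1.        ]]
bbox 280 197 76 84 grid ((319.1955261230469, 259.7239074707031), (106.99858856201172, 70.70585632324219), 1.1457629203796387)
bbox [ 0.535  -0.2678  0.017 ] [-0.4  0.2 -8. ]
grid [ 0.5354 -0.2734  0.03  ] [ -6.    0.8 -21. ]
```

View pics/w5.png

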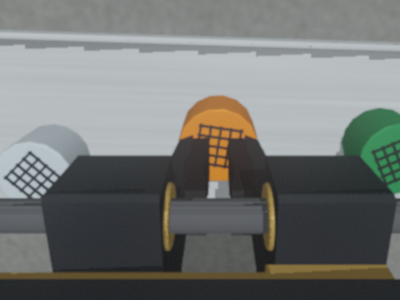

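The closing fingers cover the front of the disc without touching it, so my height or x offset is off. I'll open and probe gently downward.

```bash
python3 -m pendant '[[-0.4,[0,0,0],[0,0,0]],[-0.4,[0,0,0],[0,0,0]],[-0.4,[0,0,0],[0,0,0]],[-0.4,[0,0,0],[0,0,0]],[-0.4,[0,0,0],[0,0,0]],[-0.4,[0,0,0],[0,0,0]]]'
python3 - <<'E'
from h import *
s=r.get_state();im,K,W=snap("side")
p=np.array(s["tool_pos"])
for q in(p,p+[0,0,.06],np.array([.535,-.2677,.017])):print(proj(K,W,q).round(1))
print(blobs(im,(5,150,100),(18,255,255)))
u,v=proj(K,W,p).astype(int)
c=cv2.resize(im[v-45:v+30,u-50:u+50],(800,600),interpolation=cv2.INTER_CUBIC)
for q in(p,p+[0,0,.06]):
    a=(proj(K,W,q)-[u-50,v-45])*8; cv2.circle(c,tuple(a.astype(int).tolist()),5,(0,0,255),-1)
cv2.imwrite("pics/s5.png",c[:,:,::-1])
E
```

```text
clock: 8.9
tool_pos: [0.5349, -0.2674, 0.009]
eef_rot: [0.723, 0.691, 0.0, -0.0]
contact_force: [-0.4, 0.1, 0.4]
opening: 0.696
finger_force: 0.0
[401.1 261. ]
[403.7 244.3]
[401.6 258.9]
[(array([403.5, 259.6]), [399, 257, 9, 6, 30])]
```

View pics/s5.png

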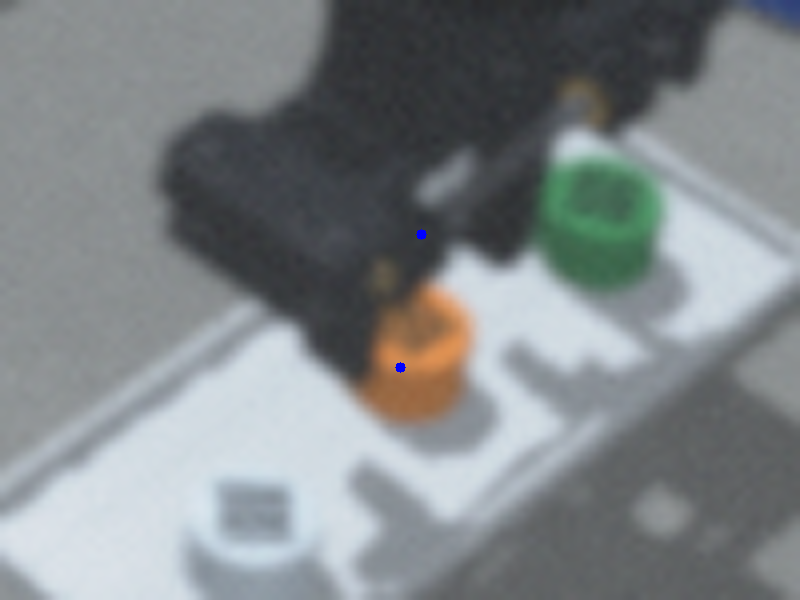

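In the side view the fingertips, at (355,375) and (505,260), are level with the top of the disc and their shadows are detached, so they are about 25 mm higher than reported. I'll lower in steps and watch the force.

```bash
python3 -c "
from plant import r;print(r.pinch_z)"
python3 -m pendant '[[-0.4,[0,0,3],[0,0,0]],[-0.4,[0,0,3],[0,0,0]],[-0.4,[0,0,0],[0,0,0]]]' | egrep 'tool_pos|contact'
python3 -m pendant '[[-0.4,[0,0,3],[0,0,0]],[-0.4,[0,0,0],[0,0,0]]]'| egrep 'tool_pos|contact'
```

```text
0.0187
tool_pos: [0.5346, -0.2672, 0.0026]
contact_force: [-0.2, 0.8, 0.0]
tool_pos: [0.5347, -0.2673, -0.0003]
contact_force: [0.2, 0.1, 1.3]
```

```bash

python3 -m pendant '[[-0.4,[0,0,3],[0,0,0]],[-0.4,[0,0,2],[0,0,0]],[-0.4,[0,0,0],[0,0,0]]]' | egrep 'tool_pos|contact'
python3 -m pendant '[[-0.4,[0,0,3],[0,0,0]],[-0.4,[0,0,2],[0,0,0]],[-0.4,[0,0,0],[0,0,0]]]' | egrep 'tool_pos|contact'
python3 -m pendant '[[-0.4,[0,0,3],[0,0,0]],[-0.4,[0,0,0],[0,0,0]]]' | egrep 'tool_pos|contact'
python3 - <<'E'
from h import *
s=r.get_state();im,K,W=snap("side");im2,K2,W2=snap("wrist")
c=cv2.resize(im[220:290,355:445],(450,350),interpolation=cv2.INTER_CUBIC)
cv2.imwrite("pics/s6.png",np.hstack([c,im2[0:350,140:490]])[:,:,::-1])
E
```

```text
tool_pos: [0.5347, -0.2673, -0.0053]
contact_force: [0.1, -0.5, 0.8]
tool_pos: [0.5347, -0.2673, -0.0102]
contact_force: [1.3, -0.0, 0.7]
tool_pos: [0.5347, -0.2673, -0.0132]
contact_force: [-0.8, 0.6, 0.2]
```

View pics/s6.png

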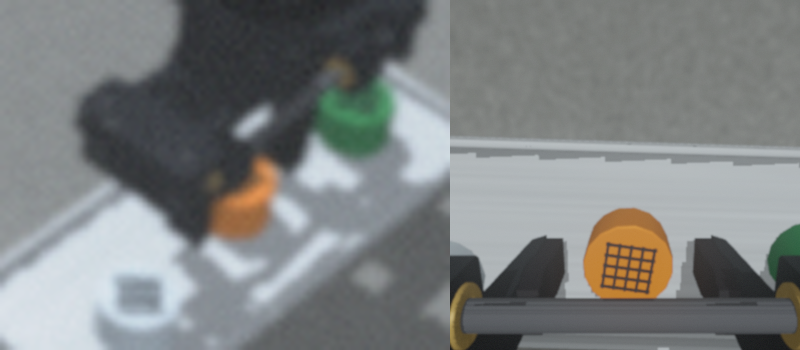

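The wrist view shows the disc centred between the tips at (318,267), and the side view shows the tips near the height of its lower half. I'll probe lightly for the floor to get the height offset.

```bash
for i in 1; do
python3 -m pendant '[[-0.4,[0,0,2],[0,0,0]],[-0.4,[0,0,0],[0,0,0]]]' | egrep 'tool_pos|contact'
python3 -m pendant '[[-0.4,[0,0,2],[0,0,0]],[-0.4,[0,0,0],[0,0,0]]]' | egrep 'tool_pos|contact'; done
python3 -c "
from h import *
t=snap('wrist')[0];m=cv2.inRange(cv2.cvtColor(t,cv2.COLOR_RGB2HSV),(5,120,60),(22,255,255));m[298:]=0;print(cv2.boundingRect(m))
print(r.get_state()['q'])"
```

```text
tool_pos: [0.5347, -0.2673, -0.0152]
contact_force: [0.1, -0.5, -0.4]
tool_pos: [0.5347, -0.2673, -0.0172]
contact_force: [-0.4, 1.0, 0.0]
(144, 211, 349, 87)
[ 0.32716965  0.99099914  0.10535328  1.78360365 -0.2399154   0.3796169
  0.56404159]
```

```bash
python3 -m pendant '[[0,[0,0,0],[0,0,0]],[0.2,[0,0,0],[0,0,0]],[0.2,[0,0,0],[0,0,0]],[0.2,[0,0,0],[0,0,0]],[0.2,[0,0,0],[0,0,0]]]' 15
```

```text
clock: 11.85
tool_pos: [0.5349, -0.2674, -0.017]
eef_rot: [0.723, 0.691, 0.0, 0.0]
contact_force: [0.3, -0.3, 0.0]
opening: 0.448
finger_force: 15.0
```

```bash
python3 -m pendant '[[0.3,[0,0,-4],[0,0,0]],[0.3,[0,0,-10],[0,0,0]],[0.3,[0,0,-20],[0,0,0]],[0.3,[0,0,-30],[0,0,0]],[0.3,[0,0,-30],[0,0,0]],[0.3,[0,0,-30],[0,0,0]],[0.3,[0,0,-30],[0,0,0]],[0.3,[0,0,-20],[0,0,0]]]' 15
python3 -m pendant '[[0.3,[20,3,0],[0,0,0]],[0.3,[30,4,0],[0,0,0]],[0.3,[30,4,0],[0,0,0]],[0.3,[30,4,0],[0,0,0]],[0.3,[30,4,0],[0,0,0]],[0.3,[30,4,0],[0,0,0]],[0.3,[30,4,0],[0,0,0]],[0.3,[30,4,0],[0,0,0]]]'
python3 -m pendant '[[0.3,[30,4,0],[0,0,0]],[0.3,[30,4,0],[0,0,0]],[0.3,[30,4,0],[0,0,0]],[0.3,[20,3,0],[0,0,0]],[0.3,[0,0,0],[0,0,0]],[0.3,[0,0,0],[0,0,0]]]'
cat > place.py <<'E'
from h import *
import sys
z0=float(sys.argv[1]) if len(sys.argv)>1 else 0
s=r.get_state();img,K,W=snap("wrist");Rm=R.from_quat(s["eef_rot"]).as_matrix();W=W.copy();W[2,3]+=z0
cv2.imwrite("pics/place.png",img[:,:,::-1])
print("yang",np.degrees(np.arctan2(Rm[1,1],Rm[0,1])),"TCP",np.round(s["tool_pos"],4))
hsv=cv2.cvtColor(img,cv2.COLOR_RGB2HSV)
for nm,lo,hi in(("white",(0,0,160),(180,60,255)),("amber",(5,120,60),(22,255,255)),("red",(0,130,80),(4,255,255))):
    m=cv2.inRange(hsv,np.array(lo),np.array(hi));m[300:]=0
    for c in cv2.findContours(m,0,2)[0]:
        if 40<cv2.contourArea(c)<9000:
            rc=cv2.minAreaRect(c);print(nm,np.round(rc[0],1),np.round(rc[1],1),round(rc[2],1),cv2.boundingRect(c),"z.076",plane(K,W,rc[0],.076).round(4))
E
python3 place.py
```

```text
clock: 12.85
tool_pos: [0.5353, -0.2677, 0.1601]
eef_rot: [0.723, 0.691, 0.001, 0.001]
contact_force: [0.9, -0.1, -0.9]
opening: 0.446
finger_force: 15.0
clock: 13.85
tool_pos: [0.5751, -0.0358, 0.1563]
eef_rot: [0.722, 0.692, -0.0, -0.001]
contact_force: [0.6, 0.7, -0.5]
opening: 0.448
finger_force: 15.0
clock: 14.6
tool_pos: [0.5954, 0.0687, 0.1569]
eef_rot: [0.723, 0.691, -0.001, 0.0]
contact_force: [-0.3, -0.5, -1.2]
opening: 0.452
finger_force: 15.0
yang -2.6327464332102584 TCP [0.5954 0.0687 0.1569]
white [585.5 293. ] [ 6. 29.] 90.0 (571, 290, 30, 7) z.076 [ 0.8216 -0.0309  0.076 ]
white [361.6 293.8] [ 9.3 15.3] 32.5 (354, 285, 12, 14) z.076 [ 0.6289 -0.0229  0.076 ]
white [420.5 266. ] [7. 8.] 0.0 (417, 262, 8, 9) z.076 [0.6786 0.0014 0.076 ]
white [326.7 206.9] [28.6 10.8] 9.9 (312, 202, 29, 13) z.076 [0.6019 0.0572 0.076 ]
white [161.5 175.5] [33.  5.] 0.0 (145, 173, 34, 6) z.076 [0.4748 0.0887 0.076 ]
white [203.5 166.5] [ 5. 15.] 90.0 (196, 164, 16, 6) z.076 [0.5084 0.0942 0.076 ]
white [183.  152.5] [13. 16.] 90.0 (175, 146, 17, 14) z.076 [0.4943 0.1057 0.076 ]
white [3
[... 530 characters left out ...]
6, 11, 10) z.076 [ 0.6042 -0.0186  0.076 ]
amber [315.5 288.2] [21.9  8.9] 7.6 (305, 283, 22, 11) z.076 [ 0.5894 -0.0156  0.076 ]
amber [311.5 277.2] [34.   9.3] 7.4 (295, 271, 34, 13) z.076 [ 0.5865 -0.0049  0.076 ]
amber [337.  269.5] [ 9. 10.] 90.0 (332, 265, 11, 10) z.076 [0.6084 0.0013 0.076 ]
amber [318.7 253.9] [95.2 87.4] 0.9 (271, 210, 96, 89) z.076 [0.5937 0.0165 0.076 ]
amber [206. 129.] [ 4. 28.] 90.0 (192, 127, 29, 5) z.076 [0.5143 0.1224 0.076 ]
amber [152. 129.] [ 4. 20.] 90.0 (142, 127, 21, 5) z.076 [0.474  0.1243 0.076 ]
red [170.  171.5] [25. 44.] 90.0 (148, 159, 45, 26) z.076 [0.4819 0.0915 0.076 ]
red [565.5   4. ] [8. 9.] 90.0 (561, 0, 10, 9) z.076 [0.7691 0.194  0.076 ]
```

```bash
python3 - <<'E'
from h import *
for f,b in(("pics/w1.png",(355,190,415,270)),("pics/place.png",(270,10,400,100))):
    g=cv2.imread(f);x0,y0,x1,y1=b;h=cv2.cvtColor(g,cv2.COLOR_BGR2GRAY)[y0:y1,x0:x1]
    print(f);st=4 if 'w1' in f else 7
    for row in h[::st]:print(' '.join('%3d'%v for v in row[::st]))
    for t in(90,120,140,160,180,200):
        m=cv2.morphologyEx((h>t).astype(np.uint8),cv2.MORPH_CLOSE,np.ones((5,5)))
        for c in cv2.findContours(m,0,2)[0]:
            if cv2.contourArea(c)>150:rc=cv2.minAreaRect(c);print(t,np.round(np.add(rc[0],[x0,y0]),1),np.round(rc[1],1),round(rc[2],1))
E
```

```text
pics/w1.png
 83  81  84  85  83  83  84  84  85  87  87  87  89  89  90
 80  76  82  83  83  85  85  85  85  86  85  86  89  89  89
 93  90  76  81  83  84  82  85  85  86  85  88  88  88  89
112  91  90  87  77  82  84  85  83  84  85  85  87  86  88
133  91  91  91  82  81  83  82  85  83  85  85  85  85  87
134  92  91  92  92 113 110 124 132  82  85  84  86  85  88
135  99  90  94  91 156 193 190 194  84  85  86  84  87  84
133 116  90  91  92 147 195 186 197  92  84  85  86  87  86
134 128  92  91  91 117 198 182 196 120  82  83  81  85  87
134 134  92  93  91 101 199 180 195 142  81  82  84  84  83
134 135  95  91  90  92 197 170 176 183  81  83  82  85  85
134 135 105  92  91  90 191 180 190 186  81  83  84  83  82
135 136 121  90  92  91 170 189 186 197  81  82  82  82  80
135 134 130  91  91  98 148 194 190 189  88  82  82  82  78
134 134 134  94  93 119 107 190 186 176  85  80  81  83  74
116 100  93  91 103  86  80  82  80  79  80  80  82  83  72
 92  93  90 107  97  76  79  80  79  80  81  79  82  82  67
 90  93 103 102  78  80  81  82  79  83  81  81  81  81  61
104 109 
[... 888 characters left out ...]
71 185 195 204 214 220 128 116 114 112 111 111
 94 161 120 122 121 125 125 125 126 126 124 125 138  94 114 112 112 110 110
142 120 120 121 122 124 125 124 125 123 124 125 124 122 110 112 111 107 111
118 118 119 119 121 121 121 124 124 124 122 123 121 120 119  86 109 109 112
118 132 133 133 133 131 131 130 129 128 128 127 125 120 119 137 101 105 112
118 163 162 164 164 164 164 164 164 165 164 163 164 130 119 118 126 104 115
90 [334.5  54.5] [ 89. 129.] 90.0
120 [326.5  64. ] [113.  70.] -0.0
140 [317.   93.5] [11. 86.] 90.0
140 [341.9  53.2] [112.1  52.4] 23.7
160 [317.5  94. ] [83. 10.] -0.0
160 [325.3  47.7] [71.9 33.2] 3.2
180 [325.6  47.1] [70.4 31.1] 2.6
200 [325.6  45.3] [70.2 26.2] 2.6
```

```bash
python3 - <<'E'
from h import *
s=r.get_state();_,K,W=snap("wrist")
b=plane(K,W,(325.6,45.3),.074);print("block now",b.round(4))
for d in((-35,0),(35,0)):
    a=np.radians(2.6);print(plane(K,W,(325.6+d[0]*np.cos(a),45.3+d[0]*np.sin(a)),.074).round(4))
T=np.eye(4);T[:3,:3]=R.from_quat([.144,.99,0,0]).as_matrix();T[:3,3]=[.4938,.1199,.3058]
W1=T@cams.snapshot("wrist")["tool_from_camera"]
b1=plane(K,W1,(384.2,229.3),.074);w1=plane(K,W1,(289.9,253),.078);print("w1 block,white",b1.round(4),w1.round(4),np.linalg.norm((b1-w1)[:2]))
E
```

```text
block now [0.6061 0.1757 0.074 ]
[0.5816 0.1779 0.074 ]
[0.6307 0.1735 0.074 ]
w1 block,white [0.6047 0.1762 0.074 ] [0.6001 0.0498 0.078 ] 0.12650205946068085
```

```bash
python3 -m pendant '[[0.3,[-15,0,-20],[0,0,0]],[0.3,[-20,0,-20],[0,0,0]],[0.3,[-20,0,-20],[0,0,0]],[0.3,[-5,0,-10],[0,0,0]],[0.3,[0,0,0],[0,0,0]],[0.3,[0,0,0],[0,0,0]]]'
cat > std.py <<'E'
from h import *
s=r.get_state();img,K,W=snap("wrist");g=cv2.cvtColor(img,cv2.COLOR_RGB2GRAY)
def find(P,hw,t,px):
    u,v=proj(K,W,P);x0,y0=max(int(u)-hw,0),max(int(v)-hw,0);c=g[y0:int(v)+hw,x0:int(u)+hw]
    m=cv2.morphologyEx((c>t).astype(np.uint8),cv2.MORPH_CLOSE,np.ones((5,5)))
    k=min(cv2.findContours(m,0,2)[0],key=lambda k:abs(cv2.contourArea(k)-px))
    rc=cv2.minAreaRect(k);ce=np.add(rc[0],[x0,y0]);q=plane(K,W,ce,P[2])
    sc=335.8/np.linalg.norm(W[:3,3]-P)
    print(t,"pred",np.round([u,v]),"c",ce.round(1),"size mm",np.round(np.array(rc[1])/sc,1),round(rc[2],1),q.round(4));return q
for t in(150,170,190):
    w=find(np.array([.6001,.0498,.078]),22,t,500);b=find(np.array([.606,.1757,.074]),40,t,1300)
    print("sep",np.linalg.norm((w-b)[:2]).round(4),"mid",((w+b)/2).round(4),"ang",np.degrees(np.arctan2(*(b-w)[1::-1])))
Rm=R.from_quat(s["eef_rot"]).as_matrix();print("tcp",s["tool_pos"],"delta mm",1000*Rm.T@((w+b)/2-s["tool_pos"]))
cv2.imwrite("pics/std.png",img[:,:,::-1])
E
python3 std.py
```

```text
clock: 15.5
tool_pos: [0.5927, 0.0115, 0.2261]
eef_rot: [0.722, 0.692, -0.0, -0.001]
contact_force: [-0.5, -0.4, -0.5]
opening: 0.452
finger_force: 15.0
150 pred [324. 135.] c [324.4 135.2] size mm [0. 0.] 26.6 [0.6002 0.0501 0.078 ]
150 pred [325. -14.] c [349.2   6.2] size mm [0. 0.] 45.0 [0.6261 0.1594 0.074 ]
sep 0.1124 mid [0.6131 0.1047 0.076 ] ang 76.69882144399355
170 pred [324. 135.] c [324.5 135. ] size mm [0. 0.] 90.0 [0.6003 0.0502 0.078 ]Traceback (most recent call last):
  File "std.py", line 11, in <module>
    w=find(np.array([.6001,.0498,.078]),22,t,500);b=find(np.array([.606,.1757,.074]),40,t,1300)
                                                    ~~~~^^^^^^^^^^^^^^^^^^^^^^^^^^^^^^^^^^^^^^^
  File "std.py", line 6, in find
    k=min(cv2.findContours(m,0,2)[0],key=lambda k:abs(cv2.contourArea(k)-px))
ValueError: min() iterable argument is empty
```

```bash
python3 -m pendant '[[0.3,[20,1,0],[0,0,0]],[0.3,[31,2,0],[0,0,0]],[0.3,[31,2,10],[0,0,0]],[0.3,[20,1,30],[0,0,0]],[0.3,[0,0,35],[0,0,0]],[0.3,[0,0,35],[0,0,0]],[0.3,[0,0,30],[0,0,0]],[0.3,[0,0,10],[0,0,0]]]'
python3 -m pendant '[[0.3,[0,0,5],[0,0,0]],[0.3,[0,0,0],[0,0,0]],[0.3,[0,0,0],[0,0,0]]]'
python3 - <<'E'
from h import *
s=r.get_state();Rm=R.from_quat(s["eef_rot"]).as_matrix()
print(np.degrees(np.arctan2(Rm[1,1],Rm[0,1])),(1000*Rm.T@(np.array([.603,.113,.041])-s["tool_pos"])).round(1))
img,K,W=snap("wrist");cv2.imwrite("pics/near.png",img[:,:,::-1]);g=cv2.cvtColor(img,cv2.COLOR_RGB2GRAY)
u,v=proj(K,W,np.array([.606,.1757,.074]));print(u,v)
m=cv2.morphologyEx((g>190).astype(np.uint8),cv2.MORPH_CLOSE,np.ones((5,5)));m[int(v)+40:]=0
for k in cv2.findContours(m,0,2)[0]:
    if cv2.contourArea(k)>800:rc=cv2.minAreaRect(k);print(rc,plane(K,W,rc[0],.074).round(4))
E
```

```text
clock: 16.55
tool_pos: [0.6021, 0.114, 0.0748]
eef_rot: [0.722, 0.692, -0.001, -0.002]
contact_force: [0.1, -0.1, -0.9]
opening: 0.449
finger_force: 15.0
clock: 16.92
tool_pos: [0.6045, 0.1121, 0.073]
eef_rot: [0.723, 0.691, 0.001, 0.0]
contact_force: [-0.6, 0.0, -0.2]
opening: 0.449
finger_force: 15.0
-2.5484060982186088 [ 0.8 -1.6 32. ]
314.7784598781974 115.37175048950063
((314.50347900390625, 114.08971405029297), (98.61760711669922, 36.06834030151367), 2.563770055770874) [0.6059 0.1763 0.074 ]
((11.5, 104.0), (23.0, 100.0), 0.0) [0.4559 0.1879 0.074 ]
((535.3202514648438, 76.97161102294922), (60.3055305480957, 165.372314453125), 8.972626686096191) [0.7142 0.1891 0.074 ]
```

```bash
python3 -m pendant '[[0.3,[0.8,-1.4,8],[0,0,0]],[0.3,[0,0,10],[0,0,0]],[0.3,[0,0,8],[0,0,0]],[0.3,[0,0,3],[0,0,0]],[0.3,[0,0,0],[0,0,0]]]' | egrep 'tool_pos|contact'
python3 -m pendant '[[0.3,[0,0,1],[0,0,0]],[0.3,[0,0,1],[0,0,0]],[0.3,[0,0,0],[0,0,0]]]' | egrep 'tool_pos|contact'
```

```text
tool_pos: [0.6023, 0.1127, 0.0427]
contact_force: [0.1, 0.0, -1.0]
tool_pos: [0.6024, 0.1128, 0.0411]
contact_force: [0.1, -0.8, -0.7]
```

```bash
python3 -m pendant '[[0.3,[0,-0.7,0.7],[0,0,0]],[0.3,[0,1.4,0],[0,0,0]],[0.3,[0,0,0],[0,0,0]]]' | egrep 'tool_pos|contact'
python3 -m pendant '[[0.3,[0,0,0.7],[0,0,0]],[0.3,[0,0,0],[0,0,0]]]' | egrep 'tool_pos|contact'
python3 -m pendant '[[0.3,[0,0,0.7],[0,0,0]],[0.3,[0,0,0],[0,0,0]]]' | egrep 'tool_pos|contact'
```

```text
tool_pos: [0.6024, 0.1128, 0.041]
contact_force: [-2.1, -0.1, 6.7]
tool_pos: [0.6024, 0.1129, 0.041]
contact_force: [-4.2, -0.3, 10.6]
tool_pos: [0.6024, 0.1129, 0.0409]
contact_force: [-5.0, -0.3, 15.1]
```

```bash
python3 -m pendant '[[0.3,[0,-0.4,-1.5],[0,0,0]],[0.3,[0,0,0],[0,0,0]],[0,[0,0,0],[0,0,0]],[-0.15,[0,0,0],[0,0,0]],[-0.25,[0,0,0],[0,0,0]],[-0.25,[0,0,0],[0,0,0]],[-0.25,[0,0,0],[0,0,0]]]'
python3 -m pendant '[[-0.25,[0,0,-4],[0,0,0]],[-0.25,[0,0,-10],[0,0,0]],[-0.25,[0,0,-20],[0,0,0]],[-0.25,[-10,0,-30],[0,0,0]],[-0.25,[-30,0,-40],[0,0,0]],[-0.25,[-40,0,-30],[0,0,0]],[-0.25,[0,0,0],[0,0,0]],[-0.25,[0,0,0],[0,0,0]]]'
python3 - <<'E'
from h import *
img,K,W=snap("wrist");cv2.imwrite("pics/rel.png",img[:,:,::-1])
g=cv2.cvtColor(img,cv2.COLOR_RGB2GRAY);hsv=cv2.cvtColor(img,cv2.COLOR_RGB2HSV)
for t in(170,200):
  m=cv2.morphologyEx((g>t).astype(np.uint8),cv2.MORPH_CLOSE,np.ones((5,5)));m[300:]=0
  for k in cv2.findContours(m,0,2)[0]:
    if 150<cv2.contourArea(k)<6000:
        rc=cv2.minAreaRect(k);print(t,np.round(rc[0],1),np.round(rc[1],1),round(rc[2],1),plane(K,W,rc[0],.076).round(4))
m=cv2.inRange(hsv,(5,110,50),(24,255,255));m[300:]=0;m=cv2.morphologyEx(m,cv2.MORPH_CLOSE,np.ones((9,9)))
for k in cv2.findContours(m,0,2)[0]:
    if cv2.contourArea(k)>400:
        x,y,w,h=cv2.boundingRect(k);print("amber",x,y,w,h,plane(K,W,(x+w/2,y+h/2),.075).round(4),plane(K,W,(x+w/2,y+h/2),.088).round(4))
E
```

```text
clock: 19.73
tool_pos: [0.6027, 0.1128, 0.0403]
eef_rot: [0.723, 0.691, 0.0, -0.0]
contact_force: [0.2, -0.2, 1.3]
opening: 0.627
finger_force: 0.0
clock: 20.72
tool_pos: [0.5989, 0.034, 0.1745]
eef_rot: [0.722, 0.691, 0.0, -0.001]
contact_force: [-0.2, 0.4, -0.4]
opening: 0.624
finger_force: 0.0
170 [591.6 276.7] [22.4 33.3] 84.1 [ 0.843  -0.0599  0.076 ]
170 [320.  271.5] [ 51. 126.] 90.0 [ 0.5973 -0.0438  0.076 ]
170 [318.5 169. ] [28. 29.] 90.0 [0.6001 0.0502 0.076 ]
170 [318.5  86.5] [57. 53.] 90.0 [0.6029 0.1149 0.076 ]
170 [319.    6.5] [13. 68.] 90.0 [0.6057 0.1701 0.076 ]
200 [319.  169.5] [27. 28.] 90.0 [0.6005 0.0498 0.076 ]
200 [318.5  86.5] [53. 51.] 90.0 [0.6029 0.1149 0.076 ]
200 [319.   6.] [12. 66.] 90.0 [0.6057 0.1704 0.076 ]
amber 293 60 52 55 [0.6033 0.1142 0.075 ] [0.6032 0.1137 0.088 ]
```

View pics/rel.png

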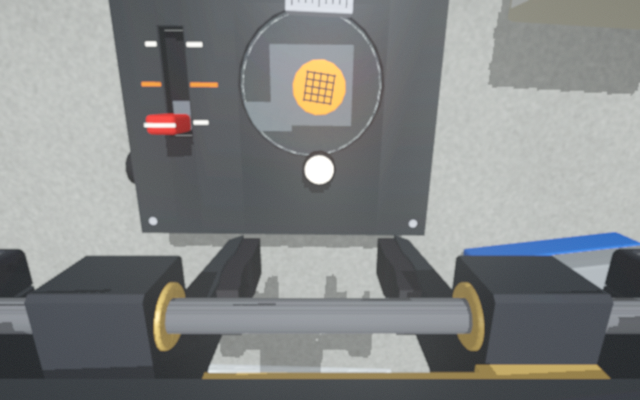

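The disc stands on the glass at (318,87), in line between the white standard (318,169) and the scale block (319,0). The lever top is at (168,124) and the orange marks are on row 84.

```bash
cat > lev.py <<'E'
from h import *
s=r.get_state();img,K,W=snap("wrist");Rm=R.from_quat(s["eef_rot"]).as_matrix();p=np.array(s["tool_pos"])
hsv=cv2.cvtColor(img,cv2.COLOR_RGB2HSV);m=cv2.inRange(hsv,(0,130,80),(4,255,255))|cv2.inRange(hsv,(175,130,80),(180,255,255))
o=cv2.inRange(hsv,(5,120,110),(18,255,255));m[300:]=0;o[300:]=0
print("tool y ang",np.degrees(np.arctan2(Rm[1,1],Rm[0,1])),p.round(4))
for k in cv2.findContours(cv2.morphologyEx(m,cv2.MORPH_CLOSE,np.ones((11,11))),0,2)[0]:
    if cv2.contourArea(k)>60:
        rc=cv2.minAreaRect(k);P=plane(K,W,rc[0],.098);print("red",np.round(rc[0],1),np.round(rc[1],1),cv2.boundingRect(k),P.round(4),"tool",(1000*Rm.T@(P-p)).round(1),"mid-h",plane(K,W,rc[0],.085).round(4))
for k in cv2.findContours(o,0,2)[0]:
    if 15<cv2.contourArea(k)<400:
        rc=cv2.minAreaRect(k);P=plane(K,W,rc[0],.0625);print("or",np.round(rc[0],1),P.round(4),(1000*Rm.T@(P-p)).round(1))
E
python3 lev.py
python3 - <<'E'
from h import *
_,K,W=snap("wrist")
for n,uv in(("lever top red strip",(160,125)),("shut mark",(202,122.5)),("open L",(151,44)),("open R",(194,44)),("lever",(168,124))):print(n,plane(K,W,uv,.098 if 'lev' in n else .0625).round(4))
E
```

```text
tool y ang -2.440439302201017 [0.5985 0.0347 0.1738]
red [168.  124.5] [21. 44.] (146, 114, 45, 22) [0.4915 0.0931 0.098 ] tool [  53.7 -109.4   76. ] mid-h [0.4857 0.0924 0.085 ]
or [204.  85.] [0.51   0.1212 0.0625] [ 82.5 -92.  111.6]
or [151.5  84.5] [0.4677 0.1234 0.0625] [  82.9 -134.4  111.6]
lever top red strip [0.4855 0.0931 0.098 ]
shut mark [0.5042 0.0919 0.0625]
open L [0.4726 0.1534 0.0625]
open R [0.5062 0.1519 0.0625]
lever [0.4914 0.0936 0.098 ]
```

```bash
python3 -m pendant '[[0.1,[13,-29,0],[0,0,0]],[0.1,[13,-29,0],[0,0,0]],[0.1,[13,-29,0],[0,0,0]],[0.1,[14,-29,0],[0,0,0]],[0.1,[0,0,0],[0,0,-9.9]],[0.1,[0,0,0],[0,0,-9.9]],[0.1,[0,0,0],[0,0,-9.9]],[0.1,[0,0,0],[0,0,-9.9]]]' >/dev/null
python3 -m pendant '[[0.1,[0,0,0],[0,0,-9.9]],[0.1,[0,0,0],[0,0,-9.9]],[0.1,[0,0,0],[0,0,-9.9]],[0.1,[0,0,0],[0,0,-9.9]],[0.1,[0,0,0],[0,0,-9.9]],[0.1,[0,0,0],[0,0,0]],[0.1,[0,0,0],[0,0,0]]]'
python3 lev.py; python3 -c "
from h import *
s=r.get_state();Rm=R.from_quat(s['eef_rot']).as_matrix();print((1000*Rm.T@(np.array([.485,.0925,.047])-s['tool_pos'])).round(1),s['q'])"
```

```text
clock: 22.75
tool_pos: [0.4854, 0.0914, 0.1741]
eef_rot: [0.031, 1.0, 0.0, -0.0]
contact_force: [-0.0, 0.5, -0.0]
opening: 0.447
finger_force: 0.0
tool y ang 86.43275409836812 [0.4854 0.0914 0.1741]
red [320.  189.5] [33. 18.] (311, 173, 19, 34) [0.4811 0.0928 0.098 ] tool [ 4.3  1.1 76.1] mid-h [0.4846 0.0926 0.085 ]
or [348.5 290.5] [0.5926 0.1136 0.0625] [-105.7   28.8  111.5]
or [353.5 208. ] [0.5095 0.1212 0.0625] [-22.3  31.2 111.6]
or [354.5 160.5] [0.4667 0.1235 0.0625] [ 20.6  30.9 111.6]
or [635.5 133.5] [0.4585 0.3598 0.0625] [ 43.4 266.2 111.7]
or [606.6 126.8] [0.4514 0.3346 0.0625] [ 49.  240.6 111.7]
[  0.4   1.2 127.2] [-0.15099551  0.5787612  -0.20046572  1.99200213  0.19689689  0.58952756
  1.02502659]
```

```bash
python3 -m pendant '[[0.1,[0,0.6,25],[0,0,0]],[0.1,[0,0.6,25],[0,0,0]],[0.1,[0,0,20],[0,0,0]],[0.1,[0,0,10],[0,0,0]],[0.1,[0,0,0],[0,0,0]]]' 25 | egrep 'tool_pos|contact'
python3 lev.py | head -2
python3 -m pendant '[[0.1,[0,0,10],[0,0,0]],[0.1,[0,0,8],[0,0,0]],[0.1,[0,0,8],[0,0,0]],[0.1,[0,0,6],[0,0,0]],[0.1,[0,0,6],[0,0,0]],[0.1,[0,0,5],[0,0,0]],[0.1,[0,0,0],[0,0,0]]]' | egrep 'tool_pos|contact'
```

```text
tool_pos: [0.4854, 0.0922, 0.0941]
contact_force: [0.3, -0.2, -0.7]
tool y ang 86.5370279492115 [0.4854 0.0922 0.0941]
red [318.6 224.3] [51. 25.] (306, 199, 26, 52) [0.4793 0.0926 0.098 ] tool [ 6.1 -0.  -3.9] mid-h [0.4842 0.0923 0.085 ]
tool_pos: [0.4854, 0.0921, 0.051]
contact_force: [0.0, 0.5, -0.4]
```

```bash
python3 -m pendant '[[0.4,[0,0,0],[0,0,0]],[0.8,[0,0,0],[0,0,0]],[0.8,[0,0,0],[0,0,0]],[0.8,[0,0,0],[0,0,0]],[0.8,[0,0,0],[0,0,0]],[0.8,[0,0,0],[0,0,0]]]' 30; python3 lev.py
```

```text
clock: 25.1
tool_pos: [0.4859, 0.0926, 0.0516]
eef_rot: [0.03, 1.0, 0.0, 0.0]
contact_force: [-0.9, 1.7, 3.1]
opening: 0.154
finger_force: 30.0
tool y ang 86.58299055598867 [0.4859 0.0926 0.0516]
red [318.5 257. ] [68. 33.] (302, 223, 34, 69) [0.4781 0.093  0.098 ] tool [  7.7  -0.1 -46.4] mid-h [0.4845 0.0926 0.085 ]
or [376.7 202.5] [0.4671 0.1233 0.0625] [ 20.6  29.5 -10.9]
```

```bash
python3 -m pendant '[[0.8,[0,4,0],[0,0,0]],[0.8,[0,4,0],[0,0,0]],[0.8,[0,4,0],[0,0,0]],[0.8,[0,4,0],[0,0,0]],[0.8,[0,4,0],[0,0,0]],[0.8,[0,4,0],[0,0,0]],[0.8,[0,3,0],[0,0,0]],[0.8,[0,0,0],[0,0,0]]]' 
python3 -m pendant '[[0.8,[0,2,0],[0,0,0]],[0.8,[0,0.5,0],[0,0,0]],[0.8,[0,0,0],[0,0,0]]]'; python3 lev.py
```

```text
clock: 26.15
tool_pos: [0.4871, 0.1167, 0.0515]
eef_rot: [0.031, 1.0, -0.002, -0.0]
contact_force: [-0.9, -6.3, 6.0]
opening: 0.151
finger_force: 30.0
clock: 26.52
tool_pos: [0.4872, 0.1187, 0.0515]
eef_rot: [0.031, 1.0, -0.002, -0.0]
contact_force: [1.1, -6.9, 6.0]
opening: 0.157
finger_force: 30.0
tool y ang 86.418172868498 [0.4872 0.1187 0.0515]
red [318. 257.] [68. 32.] (302, 223, 33, 69) [0.4795 0.1191 0.098 ] tool [  7.8  -0.3 -46.5] mid-h [0.4859 0.1186 0.085 ]
or [326. 293.] [0.5189 0.1209 0.0625] [-31.5   4.1 -11. ]
or [325.5 202.5] [0.4668 0.1235 0.0625] [ 20.6   3.5 -11. ]
```

```bash
python3 -m pendant '[[0.8,[0,2,0],[0,0,0]],[0.8,[0,1.7,0],[0,0,0]],[0.8,[0,0,0],[0,0,0]],[0.8,[0,0,0],[0,0,0]]]'; python3 lev.py
```

```text
clock: 27.08
tool_pos: [0.4874, 0.1222, 0.0515]
eef_rot: [0.031, 1.0, -0.002, -0.001]
contact_force: [-0.1, -6.9, 5.9]
opening: 0.154
finger_force: 30.0
tool y ang 86.40988851745198 [0.4874 0.1222 0.0515]
red [317.5 257. ] [68. 33.] (301, 223, 34, 69) [0.4796 0.1224 0.098 ] tool [  7.8  -0.5 -46.5] mid-h [0.486  0.1219 0.085 ]
or [318.5 202.5] [0.4668 0.1235 0.0625] [ 20.6  -0.1 -11. ]
```

```bash
python3 -m pendant '[[0.8,[0,0.3,0],[0,0,0]],[0.8,[0,0,0],[0,0,0]],[0.8,[0,0,0],[0,0,0]]]'; python3 lev.py|head -3; python3 - <<'E'
from h import *
for n in("top","side"):
    im,K,W=snap(n)
    for c,st in blobs(im,(5,120,90),(20,255,255),10):
        q=plane(K,W,c,.08)
        if .4<q[0]<.75 and -.05<q[1]<.26:print(n,c,st,q.round(4))
E
```

```text
clock: 27.5
tool_pos: [0.4873, 0.1223, 0.0515]
eef_rot: [0.031, 1.0, -0.002, -0.001]
contact_force: [-0.2, -7.7, 6.8]
opening: 0.158
finger_force: 30.0
tool y ang 86.39767671410661 [0.4873 0.1223 0.0515]
red [317.5 257. ] [68. 33.] (301, 223, 34, 69) [0.4796 0.1225 0.098 ] tool [  7.8  -0.5 -46.5] mid-h [0.486 0.122 0.085]
or [318.5 202.5] [0.4668 0.1236 0.0625] [ 20.6  -0.1 -11. ]
top [261.  169.2] [255, 163, 12, 13, 122] [0.604 0.115 0.08 ]
side [316.5 168.3] [311, 162, 11, 13, 108] [0.6023 0.1071 0.08  ]
```

Both overview cameras still place the sample at its spot. The lever is at half travel and held at about 7.5 N, so I'll hand in.

```bash
python3 -c "
from plant import r;print(r.finish_job())"
```

```text
the job is handed in; nothing more can be done
None
```

The amber sample stands released on the glass, about 1 mm from the midpoint between the two standards by camera measurement; the shutter lever was then moved to half travel (within about 0.5 mm of the orange marks) and is still held there against its spring, and the job was handed in at 27.5 s.

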